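Find the rocking corner of the jig plate and press its shim flat

ROBOT

A 6-joint arm with a two-finger parallel gripper is mounted at the origin on a cart in front of the work surface, level with it; the furniture and walls round the work are solid. World frame = base frame: x ahead of the robot, y to its left, z up, the work surface at z = 0. Lengths are in mm, angles in rad, forces in N, time in s.
With the tool pointing down it reaches from about 275 to 750 mm from the base axis. Payload 10.2 kg.
Tool frame: the origin (TCP) lies at the very end of the fingers, on their centre line; the grasp point (between the pads) lies 19 mm behind it (ctrl.grip_depth is the distance from the TCP to the grasp point, in mm); z points along the fingers, x is the direction in which the jaws open and shut, and the axes are right-handed (so a half turn about z gives the same grasp; the last joint's range is limited). The gripper opens to 85 mm and grips with 20 to 120 N. Pads are 22 mm wide; open, the fingers measure 114 mm over their backs; the gripper's body (76 mm by 85 mm) begins 54 mm behind the grasp point. The pads swing forward as they close: fully open they stand 13 mm farther back than shut.
Start: joints at [0.963, 0.313, 1.498, -0, 1.331, -0.223], TCP at [197.084, 486.61, 231.294] pointing down, gripper open.
Joint ranges: [-2.94, 2.94], [-0.97, 2.17], [0.19, 2.56], [-1.23, 4.37], [0.02, 3.11], [-2.88, 2.88]. Speed limits (rad/s): [2.39, 2.39, 3.01, 3.14, 3.14, 3.14].

INTERFACE

Orientations are given as a unit quaternion [w, x, y, z].
In Python, from rig import ctrl gives the robot as it stands.
- The arm moves only by the tool play_rows, never from a script. Its argument "motion" is a list of rows, each a list of 2 entries, a list of its own where there are three numbers: the shift along the tool's x, y, z in mm, then the turn, a rotation vector about the tool's x, y, z in degrees. A call has 1 to 20 rows; each row shifts and turns the commanded pose from where the row before left it, along the tool's axes as they then stand; what a row does not reach is not made up. A row lasts 1/12 s, in which the tool goes at most 41.7 mm and 7.16 degrees, less where a joint would pass 70% of its speed; a pose out of reach is approached as far as the arm can. A call with a gripper value outside its range is refused whole. "fingers" is the finger opening in mm, from 0 to 85.4, set as the call begins (left out, the last holds). The fingers move at their own pace and stop on an object; "squeeze" is the grip in N (left out, the last holds). Time passes only in rows, so rows that do not move let the fingers close. It gives the time, the measured TCP pose, the force and the opening at its end, in the units of the state.
- ctrl.sense(): the state, without advancing time (a new reading comes with each control period).
- ctrl.capture(name): name is "scene" or "top"; returns the picture (384x512x3 uint8, red, green, blue); there is no depth.
- ctrl.get_calibration(name): a dict with "K" (3x3 intrinsics, pixels), "R" (3x3) and "t" (3): a world point X has camera coordinates R X + t. Camera axes: x right, y down, z forward; pixel columns grow to the right and rows downward; lengths in mm; the calibration is good to about 2 mm. A picture is of the moment at which its call begins. get_calibration takes no time and is no camera call.
- ctrl.finish_job(): hands the job in, once; it reports no verdict.
Trained networks look in the newest picture that a camera, given by its name, has taken for a name from the list of things; names that differ only in an ending like _2 or _b are one class to them, and where a whole thing is asked for, a point or a joint stands for the part that bears it (a point fixed in the world has none). Each returns a list of dicts, best first, with "p" (0 to 1); they miss things now and then, are a little off and sometimes report something else, mostly with a low value. They report only what shows in the picture. A call takes as long as a camera call.
- ctrl.spot_in(camera, name): "position" ([column, row] as shares, 0 to 1, of the picture: columns of its width, rows of its height, amid what is visible of it).
The state is a dict: "time_s": time; "joints": joint angles; "dq": joint speeds; "tau": joint torques, N m; "eef_pos": TCP position; "ee_rot": TCP orientation; "force": force on the tool from outside, world axes, zero at the start; "wrist_torque": the same for the moment, N m; "grip_width": opening from 0.0 (shut) to 1.0 (fully open).
Only numpy, scipy, OpenCV 4.12 (cv2) and the standard library are available. Lean on these libraries where they do the work, as an engineer would, in place of code of your own. Each camera call takes 0.05 s, during which the arm holds its last target. There are 200 camera calls.

TASK

Press down on the corners of the jig plate, one after another, to find the one that gives. Then press the shim beside that corner down flat on its seat and leave the other three shims standing up. Only press with the fingertips: do not lift the plate, leave the loose things lying around alone, and finish clear of everything.

Things in the scene. Friction and masses are not known exactly. Their poses are not given: they have to be found in the camera images.
- fixture: Fixed grey fixture base, a slab 136 x 214 x 10 mm standing on the worktop; it carries steel locating pins, four shims and the jig plate. Origin: centre of its underside, at worktop height. Its x points away from the robot (turned up to 0.3 rad), y to the left, z up; 'far', 'left' and so on are along these axes.
- plate: Bare aluminium jig plate with a grid of small holes, 112 x 112 x 10 mm, about 0.6 kg, lying loose between the locating pins on four feet hidden under its corners. Three feet are rigid; one, at a different corner each time and not to be told by eye, is sprung (soft_pad_c0). Origin: centre of its underside, 30 mm above the worktop; its top is 40 mm above the worktop.
- corner_a (a point): Point on the plate's top face over its far left corner, 16 mm in from both edges: the place to press that corner. If its foot is the sprung one, it gives about 3 to 4 mm under about 4 N and comes back up when released; a firm corner gives less than 1 mm.
- corner_b (a point): Point on the plate's top face over its far right corner, 16 mm in from both edges: the place to press that corner. If its foot is the sprung one, it gives about 3 to 4 mm under about 4 N and comes back up when released; a firm corner gives less than 1 mm.
- corner_c (a point): Point on the plate's top face over its near left corner, 16 mm in from both edges: the place to press that corner. If its foot is the sprung one, it gives about 3 to 4 mm under about 4 N and comes back up when released; a firm corner gives less than 1 mm.
- corner_d (a point): Point on the plate's top face over its near right corner, 16 mm in from both edges: the place to press that corner. If its foot is the sprung one, it gives about 3 to 4 mm under about 4 N and comes back up when released; a firm corner gives less than 1 mm.
- tail_a (a point): Point on the upper face of the far left shim's tail, 30 mm out from its hinge and 15 mm from the tail's end: the place to press. It moves with the shim: about 45 mm above the worktop with the shim standing up, 29.5 mm with it flat.
- tail_b (a point): Point on the upper face of the far right shim's tail, 30 mm out from its hinge and 15 mm from the tail's end: the place to press. It moves with the shim: about 45 mm above the worktop with the shim standing up, 29.5 mm with it flat.
- tail_c (a point): Point on the upper face of the near left shim's tail, 30 mm out from its hinge and 15 mm from the tail's end: the place to press. It moves with the shim: about 45 mm above the worktop with the shim standing up, 29.5 mm with it flat.
- tail_d (a point): Point on the upper face of the near right shim's tail, 30 mm out from its hinge and 15 mm from the tail's end: the place to press. It moves with the shim: about 45 mm above the worktop with the shim standing up, 29.5 mm with it flat.
- shim_a (a joint): Angle of the far left shim, a stiffly hinged steel leaf 18 mm wide beside the plate's far left corner; hinge 62 mm left of the fixture's middle, 28 mm above the worktop; its tail rises outwards, its toe is under the plate. 0 to 0.1 rad standing up at the start; 0.55 pressed flat on its seat (stop), where the toe props the corner. About 6 N down at the tail point moves it; it stays where left.
- shim_b (a joint): Angle of the far right shim, a stiffly hinged steel leaf 18 mm wide beside the plate's far right corner; hinge 62 mm right of the fixture's middle, 28 mm above the worktop; its tail rises outwards, its toe is under the plate. 0 to 0.1 rad standing up at the start; 0.55 pressed flat on its seat (stop), where the toe props the corner. About 6 N down at the tail point moves it; it stays where left.
- shim_c (a joint): Angle of the near left shim, a stiffly hinged steel leaf 18 mm wide beside the plate's near left corner; hinge 62 mm left of the fixture's middle, 28 mm above the worktop; its tail rises outwards, its toe is under the plate. 0 to 0.1 rad standing up at the start; 0.55 pressed flat on its seat (stop), where the toe props the corner. About 6 N down at the tail point moves it; it stays where left.
- shim_d (a joint): Angle of the near right shim, a stiffly hinged steel leaf 18 mm wide beside the plate's near right corner; hinge 62 mm right of the fixture's middle, 28 mm above the worktop; its tail rises outwards, its toe is under the plate. 0 to 0.1 rad standing up at the start; 0.55 pressed flat on its seat (stop), where the toe props the corner. About 6 N down at the tail point moves it; it stays where left.
- cutters: Loose side cutters with red handles, 129 x 75 x 12 mm, lying right of the fixture. Origin: centre of the underside. Leave alone.
- reel: Loose small reel with red flanges, 54 mm across, 62 mm tall, upright, left of the fixture. Origin: centre of the underside. Leave alone.
- wick: Loose flat blue reel, 42 mm across, 12 mm tall, left of the fixture. Origin: centre of the underside. Leave alone.

How it is judged (in metres and radians):
On the way, in this order (a step that is already met when the one before it is completed fails the run):
1. the corner that gives is pressed down so that the plate rocks (angle between plate's own z axis and vertical above 0.03 rad and contact force between the fingers and plate above 1 N), for 0.1 s.
2. the shim beside that corner is pressed flat (((horizontal distance between soft_pad_c0 and corner_a below 0.03 m and value of joint shim_a above 0.49 rad) or (horizontal distance between soft_pad_c0 and corner_b below 0.03 m and value of joint shim_b above 0.49 rad) or (horizontal distance between soft_pad_c0 and corner_c below 0.03 m and value of joint shim_c above 0.49 rad) or (horizontal distance between soft_pad_c0 and corner_d below 0.03 m and value of joint shim_d above 0.49 rad))), for 0.1 s.
At the end, for the whole second after the job is handed in: The shim beside the sprung corner is flat (angle over 0.49 of 0.55 rad), the other three are still up (under 0.25 rad), and the plate lies still and level (within 0.02 rad) on its feet between the pins (within 6 mm of the fixture's middle, within 3 mm of its height) (((horizontal distance between soft_pad_c0 and corner_a below 0.03 m and value of joint shim_a above 0.49 rad and value of joint each of shim_b, shim_c, shim_d below 0.25 rad) or (horizontal distance between soft_pad_c0 and corner_b below 0.03 m and value of joint shim_b above 0.49 rad and value of joint each of shim_a, shim_c, shim_d below 0.25 rad) or (horizontal distance between soft_pad_c0 and corner_c below 0.03 m and value of joint shim_c above 0.49 rad and value of joint each of shim_a, shim_b, shim_d below 0.25 rad) or (horizontal distance between soft_pad_c0 and corner_d below 0.03 m and value of joint shim_d above 0.49 rad and value of joint each of shim_a, shim_b, shim_c below 0.25 rad)) and angle between plate's own z axis and vertical below 0.02 rad and linear speed of plate below 0.02 m/s and z of plate in the frame of fixture between 0.027 and 0.033 m and horizontal distance between plate and fixture below 0.006 m); the robot touches nothing.
It fails at once if the shim of a firm corner is pressed down (beyond 0.25 rad) ((not (horizontal distance between soft_pad_c0 and corner_a below 0.03 m) and value of joint shim_a above 0.25 rad) or (not (horizontal distance between soft_pad_c0 and corner_b below 0.03 m) and value of joint shim_b above 0.25 rad) or (not (horizontal distance between soft_pad_c0 and corner_c below 0.03 m) and value of joint shim_c above 0.25 rad) or (not (horizontal distance between soft_pad_c0 and corner_d below 0.03 m) and value of joint shim_d above 0.25 rad)).
It fails at once if the plate is lifted (more than 8 mm) (z of plate in the frame of fixture above 0.038 m).
It fails at once if a loose bystander is moved more than 20 mm (distance of any of cutters, reel, wick from where it was at the start of the episode above 0.02 m).
It also fails if it takes over 51 s, if anything falls off the work surface, if the arm or the gripper's body presses on something with over 40 N, if the wrist force passes 120 N, or if a joint passes its speed limit or range.

## Working session

There is one attempt and no reset: what is moved stays moved. The work goes in short steps, Python scripts to look and compute and a tool call to move; the robot and the scene stay as the last step left them, time stands still between calls to the robot, and variables do not carry over. Pictures are saved under pics/ and viewed, about 8 in all and at most 12, crops included, and the job is handed in when it is done.

Besides the shell and the picture viewer there is one more tool, called after "Request:" as a command line: name --argument value ..., lists and objects as JSON in quotes. play_rows: Moves the arm, as the interface text tells. Its arguments: {"type":"object","properties":{"motion":{"type":"array"},"fingers":{"type":"number"},"squeeze":{"type":"number"}},"required":["motion"]}

```bash
ls; mkdir -p pics
cat > h.py <<'E'
import numpy as np, cv2
from rig import ctrl
def snap(cam,fn):
    im=np.asarray(ctrl.capture(cam)); cv2.imwrite('pics/'+fn,im[:,:,::-1]); return im
def proj(cam,X):
    c=ctrl.get_calibration(cam); p=np.array(c['K'])@(np.array(c['R'])@np.asarray(X,float).reshape(-1,3).T+np.array(c['t']).reshape(3,1)); return (p[:2]/p[2]).T
def ray(cam,uv):
    c=ctrl.get_calibration(cam); R=np.array(c['R']); o=-R.T@np.array(c['t']).ravel(); d=R.T@np.linalg.inv(np.array(c['K']))@np.array([uv[0],uv[1],1.]); return o,d
def onz(cam,uv,z):
    o,d=ray(cam,uv); return o+d*(z-o[2])/d[2]
E
python3 - <<'E'
from h import *
s=ctrl.sense(); print({k:np.round(v,3).tolist() for k,v in s.items()})
for c in ['scene','top']:
    im=snap(c,c+'0.png'); print(c,{k:np.round(v,3).tolist() for k,v in ctrl.get_calibration(c).items()})
    for n in ['fixture','plate','corner_a','tail_a','shim_a','cutters','reel','wick']:
        r=ctrl.spot_in(c,n)
        print(c,n,[(round(q['p'],2),np.round(np.array(q['position'])*[512,384],1).tolist()) for q in r][:5])
E
```

```text
pics
{'time_s': 0.0, 'joints': [0.963, 0.313, 1.498, 0.0, 1.331, -0.223], 'dq': [-0.001, -0.0, -0.002, -0.001, 0.0, -0.001], 'tau': [0.001, -41.226, -25.975, -0.0, 0.004, 0.0], 'eef_pos': [196.914, 486.387, 230.721], 'ee_rot': [0.0, 0.829, 0.559, -0.001], 'force': [1.21, -0.117, -0.672], 'wrist_torque': [0.074, -0.012, 0.033], 'grip_width': 0.999}
scene {'K': [[377.675, 0.0, 255.188], [0.0, 377.675, 192.49], [0.0, 0.0, 1.0]], 'R': [[0.855, -0.519, -0.011], [-0.367, -0.589, -0.719], [0.367, 0.619, -0.694]], 't': [-396.255, 222.157, 952.968]}
scene fixture [(0.56, [279.5, 221.8])]
scene plate [(0.57, [279.0, 204.8]), (0.35, [249.6, 191.8])]
scene corner_a [(0.74, [281.1, 224.2]), (0.6, [275.9, 206.4])]
scene tail_a [(0.55, [280.1, 225.7]), (0.52, [274.2, 185.4]), (0.52, [247.1, 192.6])]
scene shim_a [(0.59, [272.3, 183.8]), (0.52, [304.3, 218.4]), (0.5, [250.8, 193.6]), (0.48, [279.4, 225.5])]
scene cutters [(0.93, [311.9, 301.6]), (0.66, [282.7, 226.5])]
scene reel [(0.76, [206.7, 139.7])]
scene wick [(0.48, [184.8, 158.9])]
top {'K': [[388.019, 0.0, 263.044], [0.0, 388.019, 192.22], [0.0, 0.0, 1.0]], 'R': [[0.002, -1.0, 0.012], [-0.997, -0.003, -0.075], [0.075, -0.012, -0.997]], 't': [-13.21, 492.263, 1007.604]}
top fixture [(0.87, [255.2, 186.9])]
top plate [(0.92, [275.5, 183.4])]
top corner_a [(0.74, [278.3, 188.2])]
top tail_a [(0.69, [246.8, 171.2]), (0.58, [309.8, 198.2]), (0.44, [310.0, 170.4]), (0.44, [275.3, 185.5])]
top shim_a [(0.69, [306.1, 197.9]), (0.54, [245.5, 203.3]), (0.49, [244.9, 173.4])]
top cutters [(0.57, [383.1, 224.4])]
top reel [(0.64, [121.9, 192.4]), (0.51, [137.8, 241.3])]
top wick []
```

Run:
```python
import cv2
a=cv2.imread('pics/top0.png'); cv2.imwrite('pics/topc.png',cv2.resize(a[120:260,180:370],None,fx=4,fy=4,interpolation=cv2.INTER_CUBIC))
a=cv2.imread('pics/scene0.png'); cv2.imwrite('pics/scenec.png',cv2.resize(a[120:270,180:380],None,fx=4,fy=4,interpolation=cv2.INTER_CUBIC))
```

```text
(no output)
```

View pics/topc.png

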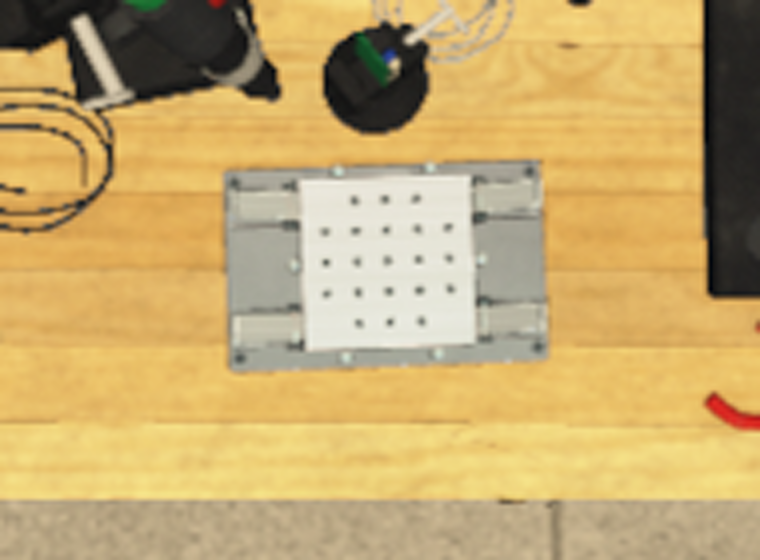

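View pics/scenec.png

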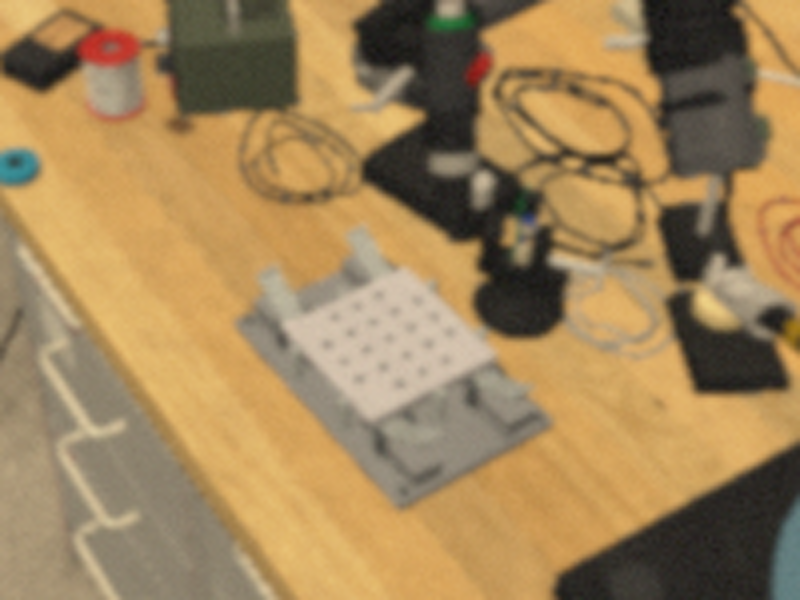

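View pics/top0.png

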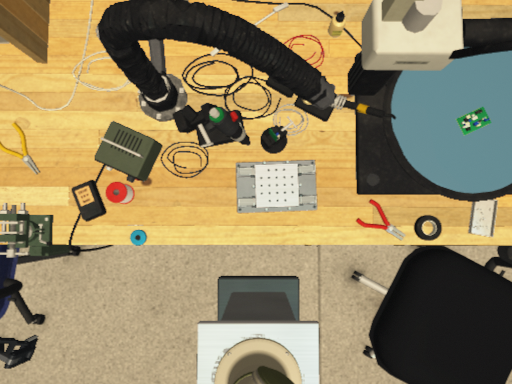

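The top crop shows the plate (crop corners about (300,179), (473,175), (478,343), (305,350)) on the slab, with four shims and the pins. The scene crop shows the same parts with the tails standing up. I'll fit the pose from both views.

```bash
cat > fit.py <<'E'
from h import *
from scipy.optimize import least_squares
off=np.array([180,120]); 
top_s=np.array([[223,172],[541,160],[548,358],[231,371]])/4+off   # FL, FR, NR, NL slab top
top_p=np.array([[300,179],[473,175],[478,343],[305,350]])/4+off
sc_p=np.array([[403,267],[497,353],[374,420],[284,322]])/4+off
S=np.array([[68,107],[68,-107],[-68,-107],[-68,107]]); P=np.array([[56,56],[56,-56],[-56,-56],[-56,56]])
def W(q,xy,z):
    c,s=np.cos(q[2]),np.sin(q[2]); return np.c_[xy@np.array([[c,s],[-s,c]])+q[:2], np.full(len(xy),z)]
def run(parts,q0,fitz=False):
    def f(q): return np.concatenate([(proj(c,W(q,xy,z+(q[3] if fitz else 0)))-uv).ravel() for c,xy,z,uv in parts])
    r=least_squares(f,q0+([0] if fitz else []),loss='soft_l1'); return np.round(r.x,3),np.round(np.abs(f(r.x)).max(),2)
q0=[480,0,0]
if __name__=='__main__':
    print('top slab',run([('top',S,10,top_s)],q0)); print('top plate',run([('top',P,40,top_p)],q0))
    print('scene plate',run([('scene',P,40,sc_p)],q0)); 
    print('both plate z',run([('top',P,40,top_p),('scene',P,40,sc_p)],q0,True))
    print('all',run([('top',S,10,top_s),('top',P,40,top_p),('scene',P,40,sc_p)],q0))
    for c,uv in [('top',(120,192)),('top',(138,237)),('top',(383,224))]: print(onz(c,uv,10))
E
python3 fit.py
```

```text
top slab (array([ 5.09215e+02, -4.82380e+01,  4.10000e-02]), np.float64(0.72))
top plate (array([ 5.08629e+02, -4.87550e+01,  3.10000e-02]), np.float64(0.55))
scene plate (array([ 5.09328e+02, -4.79440e+01,  5.20000e-02]), np.float64(0.77))
both plate z (array([ 5.08777e+02, -4.86110e+01,  3.80000e-02,  5.17000e-01]), np.float64(0.81))
all (array([ 5.09007e+02, -4.84010e+01,  4.00000e-02]), np.float64(0.76))
[492.53513337 367.52759058  10.        ]
[373.81940437 316.86405692  10.        ]
[ 408.97012346 -331.58964805   10.        ]
```

View pics/scene0.png

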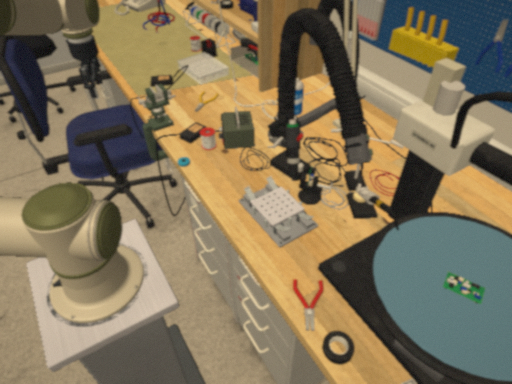

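Fixture: about (509, -48.4), yaw 0.04 rad; the views agree within 1 mm on height. I'll shut the fingers, turn the tool to the fixture's axes and go above corner a.

Request:
play_rows --motion '[[[0, 0, 0], [0, 0, 6.57]], [[0, 0, 0], [0, 0, 6.57]], [[0, 0, 0], [0, 0, 6.57]], [[0, 0, 0], [0, 0, 6.57]], [[0, 0, 0], [0, 0, 6.57]], [[0, 0, 0], [0, 0, 6.57]], [[0, 0, 0], [0, 0, 6.57]], [[0, 0, 0], [0, 0, 6.57]], [[0, 0, 0], [0, 0, 6.57]], [[0, 0, 0], [0, 0, 6.57]]]' --fingers 0

```text
time_s: 1.73
eef_pos: [197.1, 486.6, 231.3]
ee_rot: [-0.0, 1.0, 0.017, 0.0]
force: [0.5, 0.6, -0.9]
grip_width: 0.001
```

Request:
play_rows --motion '[[[20.6, 31.7, 0], [0, 0, 0]], [[20.6, 31.7, 0], [0, 0, 0]], [[20.6, 31.7, 0], [0, 0, 0]], [[20.6, 31.7, 0], [0, 0, 0]], [[20.6, 31.7, 0], [0, 0, 0]], [[20.6, 31.7, 0], [0, 0, 0]], [[20.6, 31.7, 0], [0, 0, 0]], [[20.6, 31.7, 0], [0, 0, 0]], [[20.6, 31.7, 0], [0, 0, 0]], [[20.6, 31.7, 0], [0, 0, 0]], [[20.6, 31.7, 0], [0, 0, 0]], [[20.6, 31.7, 0], [0, 0, 0]], [[20.6, 31.7, 0], [0, 0, 0]], [[20.6, 31.7, 0], [0, 0, 0]], [[20.6, 31.7, 0], [0, 0, 0]], [[20.6, 31.7, 0], [0, 0, 0]], [[0, 0, 0], [0, 0, 0]], [[0, 0, 0], [0, 0, 0]]]'

```text
time_s: 3.23
eef_pos: [546.8, -8.6, 230.7]
ee_rot: [-0.0, 1.0, 0.018, -0.0]
force: [-0.8, 0.4, 0.3]
grip_width: -0.004
```

Request:
play_rows --motion '[[[0, 0, 34], [0, 0, 0]], [[0, 0, 34], [0, 0, 0]], [[0, 0, 34], [0, 0, 0]], [[0, 0, 34], [0, 0, 0]], [[0, 0, 34], [0, 0, 0]], [[0.6, -1.5, 8], [0, 0, 0]], [[0, 0, 6], [0, 0, 0]], [[0, 0, 0], [0, 0, 0]], [[0, 0, 0], [0, 0, 0]]]'

```text
time_s: 3.98
eef_pos: [547.8, -5.5, 49.1]
ee_rot: [0.0, 1.0, 0.02, 0.001]
force: [0.6, -0.3, -0.4]
grip_width: 0.004
```

Run:
```python
from h import *
a=snap('top','top1.png'); b=snap('scene','scene1.png')
f=lambda im,x,y:cv2.resize(im[y:y+110,x:x+130,::-1],None,fx=4,fy=4,interpolation=cv2.INTER_CUBIC)
A=f(a,210,130); B=f(b,220,140)
cv2.imwrite('pics/c1.png',cv2.resize(np.hstack([A,B]),(800,338)))
s=ctrl.sense(); print(s['eef_pos'],s['force'])
```

```text
[547.86935481  -5.75340836  49.1440947 ] [-0.24329257 -0.67762978 -0.15821404]
```

View pics/c1.png

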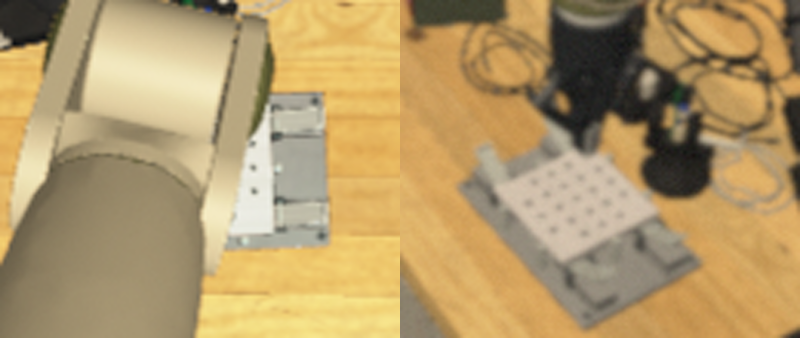

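The tips hover over the far left corner (right half, about (585,140)), clear of the shim tail. Pressing a.

Request:
play_rows --motion '[[[0, 0, 4], [0, 0, 0]], [[0, 0, 3], [0, 0, 0]], [[0, 0, 1], [0, 0, 0]], [[0, 0, 1], [0, 0, 0]], [[0, 0, 0], [0, 0, 0]], [[0, 0, 0], [0, 0, 0]]]'

```text
time_s: 4.58
eef_pos: [547.2, -5.8, 39.9]
ee_rot: [0.0, 1.0, 0.02, 0.0]
force: [-5.5, 1.8, 16.5]
grip_width: -0.001
```

Request:
play_rows --motion '[[[0, 0, 1], [0, 0, 0]], [[0, 0, 0], [0, 0, 0]], [[0, 0, 0], [0, 0, 0]]]'

```text
time_s: 4.83
eef_pos: [547.3, -5.8, 39.8]
ee_rot: [0.0, 1.0, 0.02, 0.001]
force: [-10.1, 1.8, 24.9]
grip_width: 0.002
```

Request:
play_rows --motion '[[[0, 0, 1], [0, 0, 0]], [[0, 0, 0], [0, 0, 0]], [[0, 0, 0], [0, 0, 0]]]'

```text
time_s: 5.08
eef_pos: [547.4, -5.8, 39.7]
ee_rot: [0.0, 1.0, 0.02, 0.001]
force: [-13.1, 3.2, 34.9]
grip_width: 0.0
```

Corner a is firm (35 N, no sink). Next b.

Request:
play_rows --motion '[[[0, 0, -10], [0, 0, 0]], [[0, 0, -15], [0, 0, 0]], [[0, 27, 0], [0, 0, 0]], [[0, 27, 0], [0, 0, 0]], [[0, 27, 0], [0, 0, 0]], [[0, 0, 0], [0, 0, 0]], [[0, 0, 14], [0, 0, 0]], [[0, 0, 6], [0, 0, 0]], [[0, 0, 0], [0, 0, 0]]]'

```text
time_s: 5.83
eef_pos: [549.7, -86.4, 40.5]
ee_rot: [-0.0, 1.0, 0.02, -0.001]
force: [0.4, 0.6, 1.4]
grip_width: 0.001
```

Request:
play_rows --motion '[[[0, 0, 2], [0, 0, 0]], [[0, 0, 1], [0, 0, 0]], [[0, 0, 0], [0, 0, 0]], [[0, 0, 0], [0, 0, 0]]]'

```text
time_s: 6.17
eef_pos: [550.2, -86.3, 39.9]
ee_rot: [0.0, 1.0, 0.02, 0.0]
force: [-6.1, 1.1, 16.3]
grip_width: 0.003
```

Request:
play_rows --motion '[[[0, 0, 1], [0, 0, 0]], [[0, 0, 0], [0, 0, 0]], [[0, 0, 0], [0, 0, 0]]]'

```text
time_s: 6.42
eef_pos: [550.2, -86.3, 39.8]
ee_rot: [0.0, 1.0, 0.02, 0.0]
force: [-10.2, 2.3, 25.3]
grip_width: -0.001
```

b is firm too. Next d.

Request:
play_rows --motion '[[[0, 0, -10], [0, 0, 0]], [[0, 0, -14], [0, 0, 0]], [[-27, 0, 0], [0, 0, 0]], [[-27, 0, 0], [0, 0, 0]], [[-26, 0, 0], [0, 0, 0]], [[0, 0, 0], [0, 0, 0]], [[0, 0, 14], [0, 0, 0]], [[0, 0, 6], [0, 0, 0]], [[0, 0, 0], [0, 0, 0]]]'

```text
time_s: 7.17
eef_pos: [470.0, -89.5, 40.5]
ee_rot: [-0.0, 1.0, 0.02, -0.001]
force: [-0.8, 0.4, -0.0]
grip_width: -0.001
```

Request:
play_rows --motion '[[[0, 0, 2], [0, 0, 0]], [[0, 0, 1], [0, 0, 0]], [[0, 0, 0], [0, 0, 0]], [[0, 0, 0], [0, 0, 0]]]'

```text
time_s: 7.5
eef_pos: [470.6, -89.7, 39.9]
ee_rot: [0.0, 1.0, 0.02, 0.0]
force: [-6.5, 1.9, 19.4]
grip_width: 0.001
```

Request:
play_rows --motion '[[[0, 0, 1], [0, 0, 0]], [[0, 0, 0], [0, 0, 0]], [[0, 0, 0], [0, 0, 0]]]'

```text
time_s: 7.75
eef_pos: [470.6, -89.7, 39.7]
ee_rot: [0.0, 1.0, 0.02, 0.0]
force: [-10.0, 4.3, 30.4]
grip_width: 0.004
```

d is firm, so c should give. Pressing c for confirmation.

Request:
play_rows --motion '[[[0, 0, -10], [0, 0, 0]], [[0, 0, -14], [0, 0, 0]], [[0, -27, 0], [0, 0, 0]], [[0, -27, 0], [0, 0, 0]], [[0, -26, 0], [0, 0, 0]], [[0, 0, 0], [0, 0, 0]], [[0, 0, 14], [0, 0, 0]], [[0, 0, 6], [0, 0, 0]], [[0, 0, 0], [0, 0, 0]]]'

```text
time_s: 8.5
eef_pos: [466.7, -9.9, 40.5]
ee_rot: [-0.0, 1.0, 0.02, -0.001]
force: [0.2, -0.2, -0.5]
grip_width: 0.001
```

Request:
play_rows --motion '[[[0, 0, 2], [0, 0, 0]], [[0, 0, 1], [0, 0, 0]], [[0, 0, 0], [0, 0, 0]], [[0, 0, 0], [0, 0, 0]]]'

```text
time_s: 8.83
eef_pos: [467.1, -10.0, 38.7]
ee_rot: [0.0, 1.0, 0.02, 0.0]
force: [-1.5, 0.9, 4.4]
grip_width: 0.001
```

Request:
play_rows --motion '[[[0, 0, 1], [0, 0, 0]], [[0, 0, 1], [0, 0, 0]], [[0, 0, 0], [0, 0, 0]], [[0, 0, 0], [0, 0, 0]], [[0, 0, 0], [0, 0, 0]]]'

```text
time_s: 9.25
eef_pos: [467.1, -9.9, 37.1]
ee_rot: [0.0, 1.0, 0.02, 0.0]
force: [-4.6, 1.5, 13.0]
grip_width: 0.002
```

Request:
play_rows --motion '[[[0, 0, 1], [0, 0, 0]], [[0, 0, 0], [0, 0, 0]], [[0, 0, 0], [0, 0, 0]]]'

```text
time_s: 9.5
eef_pos: [467.1, -9.9, 36.7]
ee_rot: [0.0, 1.0, 0.02, 0.0]
force: [-8.7, 2.4, 22.0]
grip_width: 0.0
```

Run:
```python
from h import *
from fit import W
q=[509,-48.4,.04]
e=ctrl.sense()['eef_pos']
a=snap('scene','scene2.png')
# shim c tail location: candidates at fixture x -45..-25, y 92
for fx in (-30,-36,-40,-44): print(fx, proj('top',W(q,np.array([[fx,92.]]),45)).round(1), W(q,np.array([[fx,92.]]),45).round(1))
t=cv2.imread('pics/top0.png')
crop=cv2.resize(t[155:220,230:325],None,fx=8,fy=8,interpolation=cv2.INTER_CUBIC)
for fx,fy,z in [(40,92,45),(40,-92,45),(-40,92,45),(-40,-92,45),(40,40,40),(-40,40,40)]:
    u=(proj('top',W(q,np.array([[fx,fy]],float),z))[0]-[230,155]+.5)*8; cv2.drawMarker(crop,tuple(int(v) for v in u),(0,0,255),0,12,2)
cv2.imwrite('pics/tails.png',crop)
```

```text
-30 [[242. 198.]] [[475.3  42.3  45. ]]
-36 [[242.1 200.3]] [[469.3  42.1  45. ]]
-40 [[242.1 201.8]] [[465.4  41.9  45. ]]
-44 [[242.2 203.4]] [[461.4  41.8  45. ]]
```

View pics/tails.png

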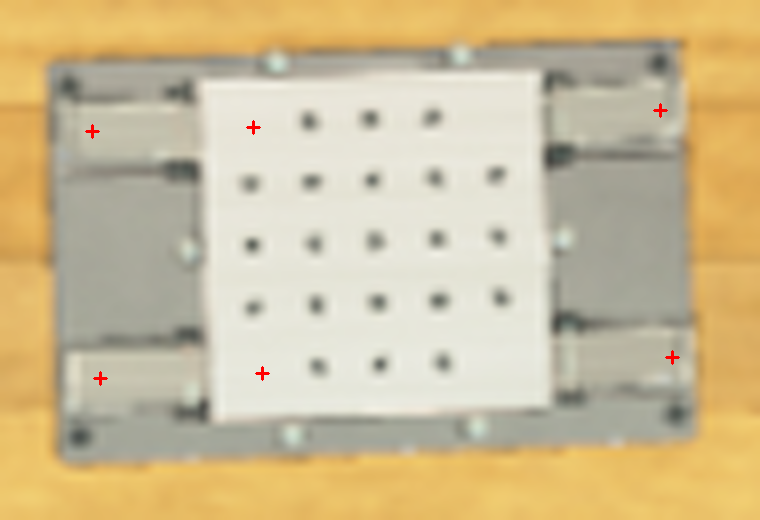

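Corner c gives about 3 mm, while the other three were firm. The projected press points (tail c at (100,378)) lie on the tails. I'll now press tail c.

Request:
play_rows --motion '[[[0, 0, -10], [0, 0, 0]], [[0, 0, -30], [0, 0, 0]], [[0, -17, 0], [0, 0, 0]], [[0, -17, 0], [0, 0, 0]], [[0, -17, 0], [0, 0, 0]], [[0, 0, 0], [0, 0, 0]], [[0, 0, 10], [0, 0, 0]], [[0, 0, 6], [0, 0, 0]], [[0, 0, 0], [0, 0, 0]]]'

```text
time_s: 10.3
eef_pos: [464.2, 40.5, 57.6]
ee_rot: [-0.0, 1.0, 0.019, -0.001]
force: [-0.3, 0.1, -0.1]
grip_width: 0.002
```

Request:
play_rows --motion '[[[0, 0, 3], [0, 0, 0]], [[0, 0, 3], [0, 0, 0]], [[0, 0, 3], [0, 0, 0]], [[0, 0, 3], [0, 0, 0]], [[0, 0, 3], [0, 0, 0]], [[0, 0, 0], [0, 0, 0]], [[0, 0, 0], [0, 0, 0]]]'

```text
time_s: 10.88
eef_pos: [465.1, 41.0, 44.2]
ee_rot: [0.0, 1.0, 0.02, 0.0]
force: [0.8, -1.5, 1.2]
grip_width: -0.001
```

Request:
play_rows --motion '[[[0, 0, 2], [0, 0, 0]], [[0, 0, 2], [0, 0, 0]], [[0, 0, 2], [0, 0, 0]], [[0, 0, 2], [0, 0, 0]], [[0, 0, 2], [0, 0, 0]], [[0, 0, 0], [0, 0, 0]], [[0, 0, 0], [0, 0, 0]]]'

```text
time_s: 11.47
eef_pos: [464.9, 41.3, 34.1]
ee_rot: [-0.0, 1.0, 0.02, -0.0]
force: [0.7, 1.6, 0.4]
grip_width: 0.004
```

Request:
play_rows --motion '[[[0, 0, 2], [0, 0, 0]], [[0, 0, 2], [0, 0, 0]], [[0, 0, 1], [0, 0, 0]], [[0, 0, 1], [0, 0, 0]], [[0, 0, 0], [0, 0, 0]], [[0, 0, 0], [0, 0, 0]]]'

```text
time_s: 11.97
eef_pos: [465.0, 41.5, 29.1]
ee_rot: [-0.0, 1.0, 0.02, 0.0]
force: [-3.5, 4.4, 16.4]
grip_width: 0.0
```

Run:
```python
from h import *
b=snap('scene','scene3.png'); s=ctrl.sense(); print(s['eef_pos'],s['force'])
cv2.imwrite('pics/c3.png',cv2.resize(b[150:260,220:350,::-1],None,fx=5,fy=5,interpolation=cv2.INTER_CUBIC))
```

```text
[465.05216785  41.49809501  29.1159337 ] [-3.8663255   4.59306105 16.17226188]
```

View pics/c3.png

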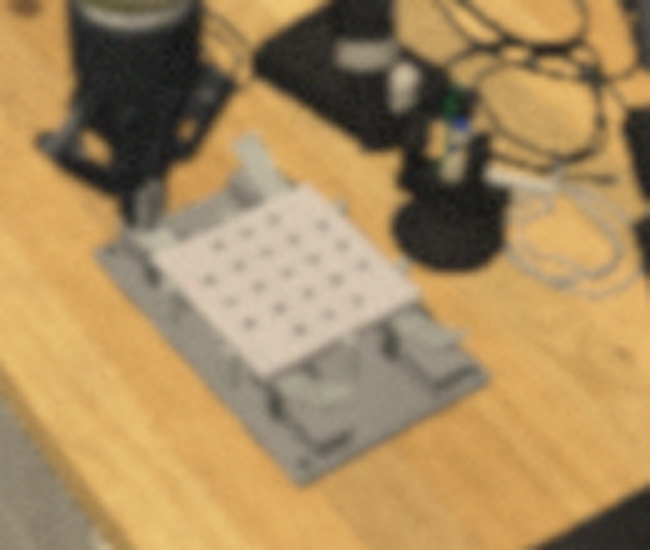

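Tail c is on its seat under the tips (about (150,235)), with the force rising at z = 29.1. One firmer push, then straight up and away to the left.

Request:
play_rows --motion '[[[0, 0, 1], [0, 0, 0]], [[0, 0, 0.5], [0, 0, 0]], [[0, 0, 0], [0, 0, 0]], [[0, 0, 0], [0, 0, 0]]]'

```text
time_s: 12.35
eef_pos: [465.2, 41.5, 28.8]
ee_rot: [-0.0, 1.0, 0.02, 0.0]
force: [-9.5, 4.9, 34.0]
grip_width: -0.001
```

Request:
play_rows --motion '[[[0, 0, -5], [0, 0, 0]], [[0, 0, -15], [0, 0, 0]], [[0, 0, -30], [0, 0, 0]], [[0, 0, -40], [0, 0, 0]], [[0, 0, -40], [0, 0, 0]], [[0, 0, -40], [0, 0, 0]], [[0, 0, -30], [0, 0, 0]], [[-10, -38, 0], [0, 0, 0]], [[-10, -38, 0], [0, 0, 0]], [[-10, -38, 0], [0, 0, 0]], [[-10, -38, 0], [0, 0, 0]], [[-10, -38, 0], [0, 0, 0]], [[-10, -38, 0], [0, 0, 0]], [[-10, -38, 0], [0, 0, 0]], [[-10, -38, 0], [0, 0, 0]], [[0, 0, 0], [0, 0, 0]], [[0, 0, 0], [0, 0, 0]], [[0, 0, 0], [0, 0, 0]]]'

```text
time_s: 13.85
eef_pos: [373.1, 341.2, 226.3]
ee_rot: [0.0, 1.0, 0.02, -0.0]
force: [0.0, 0.5, -0.5]
grip_width: 0.001
```

Run:
```python
from h import *
a=snap('top','top4.png'); b=snap('scene','scene4.png'); s=ctrl.sense(); print(s['eef_pos'],s['force'])
A=cv2.resize(a[150:225,225:335,::-1],(400,273),interpolation=cv2.INTER_CUBIC)
B=cv2.resize(b[170:255,225:335,::-1],(400,309),interpolation=cv2.INTER_CUBIC)
B0=cv2.resize(cv2.imread('pics/scene0.png')[170:255,225:335],(400,309),interpolation=cv2.INTER_CUBIC)
A0=cv2.resize(cv2.imread('pics/top0.png')[150:225,225:335],(400,273),interpolation=cv2.INTER_CUBIC)
cv2.imwrite('pics/c4.png',np.vstack([np.hstack([A0,A]),np.hstack([B0,B])]))
```

```text
[373.57636206 340.67913577 226.61317861] [-0.3526979   0.49954466  0.34239456]
```

View pics/c4.png

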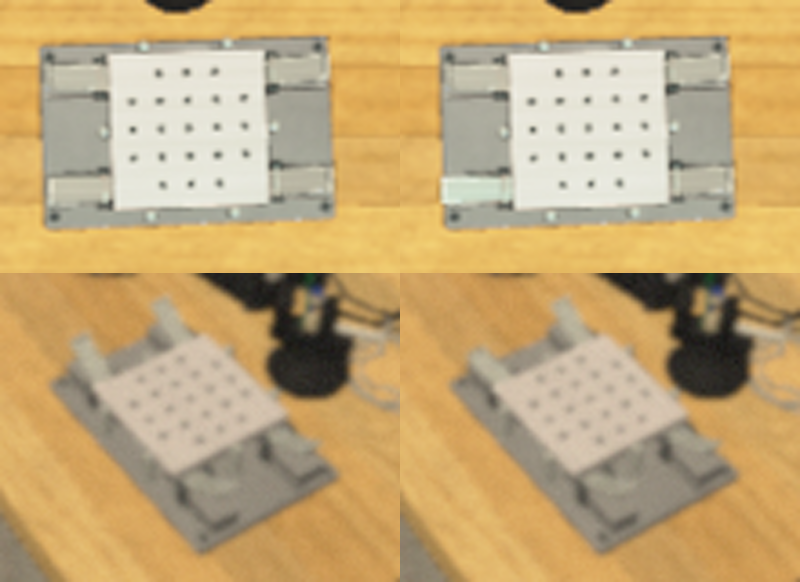

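The before/after pictures show the near left shim flat at (475,190), the other three unchanged, and the plate in place. The arm is clear, with about zero force.

```bash
python3 -c "
from rig import ctrl; print(ctrl.finish_job())"
```

```text
the job is handed in; nothing more can be done
None
```

The sprung corner is the near left one (c). I pressed its shim flat, left the other three standing, and handed the job in at about 14 s of the 51 s allowed; no verdict was reported.

- **Finding the corner:** a, b and d were firm, holding at 39.7–39.8 mm under 25–35 N. Corner c sank about 3 mm, enough to rock the plate by roughly 0.05 rad (worked out from the sink, not measured).
- **Pressing shim c:** I pressed its tail to 28.8 mm, where it stopped hard at 34 N. That is a little below the 29.5 mm given for the flat shim.
- **Last checks:** before and after pictures show shim c flat, the other three shims unchanged and the plate in place. The arm stood clear with about 0 N on the tool.
- **Not checked or odd:**
  - The loose things were not looked at again in the last pictures; the arm passed near them only when raised, with the fingertips about 230 mm up.
  - The force read only about 1 N at two stops while the shim was going down, against the roughly 6 N stated. The hard stop and the last picture both show it seated.

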